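# Take up the slack in the lathe's spindle brake

### The arm

A 6-joint arm with a two-finger parallel gripper is mounted at the origin on the work surface. World frame = base frame: x ahead of the robot, y to its left, z up, the work surface at z = 0. Lengths are in m, angles in degrees, forces in N, time in s.
With the tool pointing down it reaches from about 0.25 to 0.725 m from the base axis. Payload 9.7 kg.
Tool frame: the origin (TCP) lies at the very end of the fingers, on their centre line; the grasp point (between the pads) lies 19 mm behind it; z points along the fingers, y is the direction in which the jaws open and shut (so a half turn about z gives the same grasp; the last joint's range is limited). The gripper opens to 85 mm and grips with 20 to 120 N. Pads are 22 mm wide; open, the fingers measure 114 mm over their backs; the gripper's body (76 mm by 85 mm) begins 54 mm behind the grasp point. The pads swing forward as they close: fully open they stand 13 mm farther back than shut.
Start: joints at [73.682, 4.979, 10.078, 95.1, 0, 90], TCP at [0.155, 0.528, 0.231] pointing down, gripper open.
Joint ranges: [-179.16, 179.16], [-48.56, 103.87], [-65.8, 70.77], [-126.05, 130.52], [-82.76, 87.17], [-180, 180]. Speed limits (degrees/s): [127.2, 127.2, 147.25, 180, 180, 180].

### API

Orientations are given as [roll, pitch, yaw] about the fixed x, y, z axes, in that order (R = Rz(yaw) Ry(pitch) Rx(roll)).
In Python, from workcell import bot, camera, ticket gives the robot as it stands.
- The arm moves only by the shell command python3 -m jog 'ROWS' [FORCE]. ROWS is a JSON object of lists of equal length, an entry for each row: "turn": the turn, a rotation vector about the world's x, y, z each as a share of 8 degrees, from -1 to 1, a list of three; "delta_pos": the shift along the world's x, y, z each as a share of 50 mm, from -1 to 1, a list of three; "hand": the opening, from -1 (shut) to 1 (fully open). A call has exactly 10 rows; each row shifts and turns the commanded pose from where the row before left it; what a row does not reach is not made up. A row lasts 1/10 s, in which the tool goes at most 50 mm and 8.59 degrees, less where a joint would pass 70% of its speed; a pose out of reach is approached as far as the arm can. A call with a number of a shift or a turn outside -1 to 1 is refused whole. A call with a gripper value outside its range is refused whole. The fingers move at their own pace and stop on an object; FORCE is the grip in N (left out, the last holds). Time passes only in rows, so rows that do not move let the fingers close, or fill a call up. It gives the time, the measured TCP pose, the force and the opening at its end, in the units of the state.
- bot.get_obs(): the state, without advancing time (a new reading comes with each control period).
- camera(name): name is "side" or "top"; returns a dict with "frame" (420x560x3 uint8, red, green, blue), "range_z" (420x560 float32, m along the optical axis (not along the pixel's ray), 0 where there is no reading), "fx", "fy", "cx", "cy" (pixels), "k1" (the pictures are not rectified: a ray, as slopes to the right and down, at radius r is drawn at 1 + k1 r^2 times it, then the intrinsics apply), "extrinsics" (4x4, takes a point from world to camera coordinates). Camera axes: x right, y up, looking along -z (the intrinsics and any distortion apply to the point x, -y, -z); pixel columns grow to the right and rows downward; lengths in m; the calibration is good to about 2 mm. A picture is of the moment at which its call begins.
- ticket.job_done(): hands the job in, once; it reports no verdict.
The state is a dict: "time": time; "q": joint angles; "qd": joint speeds; "joint_efforts": joint torques, N m; "ee_pos": TCP position; "tcp_rot": TCP orientation; "wrist_force": force on the tool from outside, world axes, zero at the start; "torque": the same for the moment, N m; "opening": finger opening in m.
Only numpy, scipy, OpenCV 4.12 (cv2) and the standard library are available. Lean on these libraries where they do the work, as an engineer would, in place of code of your own. Each camera call takes 0.05 s, during which the arm holds its last target.

### The job

Take the red-handled adjuster bar out of its wooden stand, put its blade down through the slot in the brake cover and lever the star wheel beneath round in the direction of the yellow arrows, a tooth at a time, until you feel the brake shoe come up against the drum and the gap has closed. Feel your way gently, without jamming or forcing the bar, and keep your gripper off the brake. Then put the bar back upright in its stand, fully down, let go of it, and leave the other things on the bench where they are.

Things in the scene. Friction and masses are not known exactly. Their poses are not given: they have to be found in the camera images.
- bar: The loose adjuster bar, upright in its stand. Flat steel blade 5 mm thick (along its own x), 10 mm wide (its y), 60 mm long; above it a 36 x 36 x 6 mm steel flange, then a red square handle 26 x 26 mm and 60 mm tall. About 0.18 kg. Origin: centre of the blade's lower end; own z points up the handle (so the flange's underside is at 60 mm, the handle from 66 to 126 mm).
- bar_grip (a point): Centre of the red handle, half-way up, 96 mm above the blade's lower end. Axes as the bar's.
- stand: Light wooden block 85 (its x) x 75 (its y) x 70 mm tall, fixed to the bench, with a rectangular hole through its middle from the top, 12 mm along its x and 17 mm along its y. Origin: centre of its underside. The bar's blade stands in the hole with its flange resting on the block's top, so that the blade's end is 10 mm above the bench; the bar's x lies nearly along the stand's x.
- brake: The grey spindle brake unit, fixed to the bench. Origin: on the bench under the star wheel's axis; own x points along the slot, the way of the yellow arrows, to the shoe and drum; own z up. The housing over the wheel spans 96 mm in x, 72 mm in y, cover top 82 mm above the bench. Contact between bar and brake must stay below 25 N.
- wheel_axis (a point): Centre of the star wheel in the housing, 42 mm above the bench; it turns about the brake's y. 8 teeth 5 mm thick, 14 mm wide, tips at radius 30 mm (10 mm below the cover's top face), hub radius 15 mm. How its teeth stand is not known. This point does not turn with it. Pushed at the top towards +x it turns the right way.
- slot (a point): Centre of the access slot, on the cover's top face, straight above the star wheel's axis. The slot is 50 mm long (own x) and 22 mm wide (own y); the cover is 5 mm thick. Axes as the brake's.
- shoe_face (a point): Centre of the face of the brake shoe's orange lining, which looks along the brake's +x towards the drum and slides that way. Axes as the brake's. The wheel turns with a steady drag of about 3.5 to 5 N at the tooth and stays where it is left; each tooth moves the shoe 4 mm; when the shoe bears on the drum the wheel stops hard.
- drum_face (a point): The point of the drum's rim that the shoe bears on. The gap is the distance from shoe_face to it along the brake's x: 5 to 11 mm at the start (1.2 to 2.8 teeth), 0 when the shoe bears. The steel drum is 80 mm across, its top 78 mm above the bench, with a spindle stub to 100 mm.
- mallet: Bystander: wooden joiner's mallet lying on the bench: dark head 75 x 125 x 70 mm, light handle 200 mm long. Origin under the head's centre.
- gouge: Bystander: turning gouge lying on the bench, 340 mm long. Origin at its handle end.
- bowl: Bystander: light turned wooden bowl, 130 mm across, 55 mm tall. Origin under its centre.
- wax_jar: Bystander: amber jar with a black lid, 66 mm across, 70 mm tall. Origin under its centre.
- screwdriver: Bystander: green-handled screwdriver lying on the bench.
- chuck_key: Bystander: steel T-shaped chuck key lying on the bench, 105 mm long.
- offcut: Bystander: dark wood offcut 90 x 60 x 40 mm. Origin under its centre.
There are look-alikes about, which are no part of the job. Leave any green look-alike of the stand alone.

How it is judged (in metres and radians):
On the way, in this order (a step that is already met when the one before it is completed fails the run):
1. the bar's blade is down through the slot in the brake cover (horizontal distance between bar and slot below 0.027 m and z of bar in the frame of slot below -0.008 m and angle between bar's own z axis and vertical below 0.5 rad), for 0.1 s.
2. the shoe has come up against the drum: gap under 1 mm (x of shoe_face in the frame of drum_face above -0.001 m), for 0.2 s.
At the end, for the whole second after the job is handed in: The gap between shoe and drum is under 1 mm, and the bar stands upright (within 0.1 rad) in its stand, fully down (within 4 mm), at rest and released (x of shoe_face in the frame of drum_face above -0.001 m and horizontal distance between bar and stand below 0.012 m and z of bar in the frame of stand below 0.014 m and angle between bar's own z axis and vertical below 0.1 rad and linear speed of bar below 0.01 m/s); the robot touches nothing.
It fails at once if the bar is jammed or forced: more than 25 N between the bar and the brake (contact force between bar and brake above 25 N).
It fails at once if the gripper pushes on the brake (contact force between any of the fingers, the arm and brake above 5 N).
It fails at once if another thing on the bench is moved by more than 3 cm (distance of any of mallet, gouge, bowl, wax_jar, screwdriver, chuck_key, offcut from where it was at the start of the episode above 0.03 m).
It also fails if it takes over 64 s, if anything falls off the work surface, if the arm or the gripper's body presses on something with over 40 N, if the wrist force passes 120 N, or if a joint passes its speed limit or range.

## Working session

There is one attempt and no reset: what is moved stays moved. The work goes in short steps, Python scripts to look and compute and a shell command to move; the robot and the scene stay as the last step left them, time stands still between calls to the robot, and variables do not carry over. Pictures are saved under pics/ and viewed, and the job is handed in when it is done.

```bash
ls; mkdir -p pics; python3 - <<'E'
from workcell import bot,camera,ticket
import cv2,numpy as np
print(bot.get_obs())
for n in("side","top"):
    c=camera(n)
    cv2.imwrite(f"pics/{n}0.png",cv2.cvtColor(c["frame"],cv2.COLOR_RGB2BGR))
    np.savez(f"pics/{n}0.npz",**c)
    print(n,{k:c[k] for k in("fx","fy","cx","cy","k1","extrinsics")})
E
```

```text
pics
{'time': 0.0, 'q': array([7.36844586e+01, 5.01054566e+00, 1.00343839e+01, 9.50997903e+01,
       1.85515110e-05, 9.00020540e+01]), 'qd': array([-0.14194409, -0.06906201, -0.11929978, -0.00962818, -0.03198098,
       -0.03014656]), 'joint_efforts': array([ 1.91016697e-03, -5.20393145e+01,  4.64798212e+01,  1.65253709e-02,
        1.09475138e-05, -2.13842503e-05]), 'ee_pos': array([0.15444454, 0.52762814, 0.23058776]), 'tcp_rot': array([-1.79924048e+02, -1.58286500e-05,  1.63682405e+02]), 'wrist_force': array([ 0.16330492, -0.13187604,  0.96772529]), 'torque': array([ 0.00653433, -0.00700639,  0.00597154]), 'opening': 0.085528789916234}
side {'fx': 381.4294492032509, 'fy': 381.4294492032509, 'cx': 278.55138365804623, 'cy': 209.84363060609476, 'k1': -0.08268200424933866, 'extrinsics': array([[-0.98686092, -0.16155958, -0.00200634,  0.54189727],
       [ 0.10195791, -0.63233062,  0.76796001, -0.10792286],
       [-0.12533997,  0.75766516,  0.64049465, -1.01819005],
       [ 0.        ,  0.        ,  0.        ,  1.        ]])}
top {'fx': 497.0255461133396, 'fy': 497.0255461133396, 'cx': 286.3638561874113, 'cy': 214.3194717588568, 'k1': -0.1269615270945706, 'extrinsics': array([[-1.24613028e-01, -9.92204747e-01, -1.15428146e-03,
         4.87660260e-02],
       [ 9.70603761e-01, -1.22141381e-01,  2.07388097e-01,
        -5.21176047e-01],
       [-2.05912440e-01,  2.47229088e-02,  9.78258067e-01,
        -1.24610638e+00],
       [ 0.00000000e+00,  0.00000000e+00,  0.00000000e+00,
         1.00000000e+00]])}
```

View pics/side0.png

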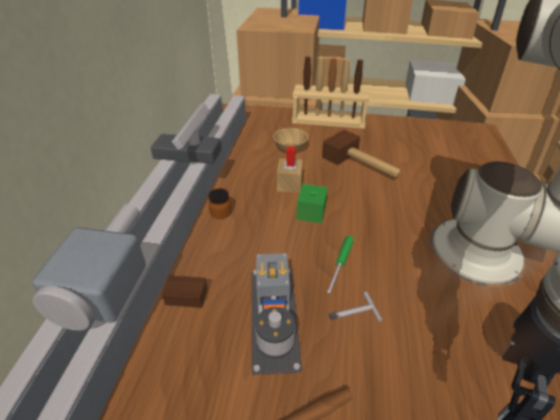

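View pics/top0.png

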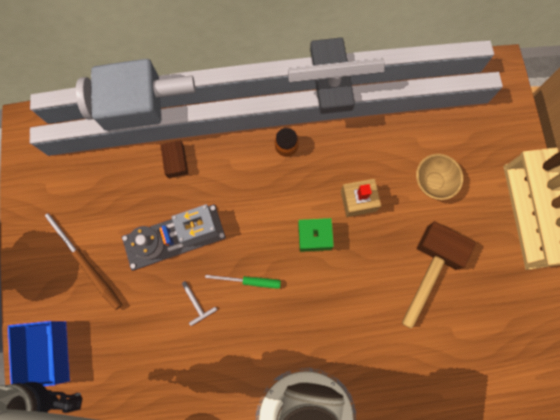

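Side view: the bar is at about (291,157) in its stand at (290,178), the brake at (273,310) and the green look-alike at (312,203). In the top view the stand is at (362,197) and the brake at (175,235). I'll zoom in next.

```bash
cat > h.py <<'E'
import numpy as np,cv2
def load(n): return dict(np.load(f"pics/{n}.npz"))
def ray(c,u,v):
    x=(u-c["cx"])/c["fx"]; y=(v-c["cy"])/c["fy"]
    K=np.eye(3); D=np.array([c["k1"],0,0,0],float)
    p=cv2.undistortPoints(np.array([[[x,y]]],float),K,D)[0,0]
    E=c["extrinsics"]; R=E[:3,:3]; o=-R.T@E[:3,3]
    return o,R.T@np.array([p[0],-p[1],-1.0])
def plane(c,u,v,z):
    o,d=ray(c,u,v); return o+d*(z-o[2])/d[2]
def proj(c,P):
    E=c["extrinsics"]; q=E[:3,:3]@np.asarray(P,float)+E[:3,3]
    x=q[0]/-q[2]; y=-q[1]/-q[2]; s=1+c["k1"]*(x*x+y*y)
    return np.array([c["fx"]*x*s+c["cx"],c["fy"]*y*s+c["cy"]])
def depthpt(c,u,v):
    o,d=ray(c,u,v); return o+d*float(c["range_z"][int(round(v)),int(round(u))])
def crop(c,name,x0,y0,x1,y1,k):
    im=cv2.cvtColor(c["frame"],cv2.COLOR_RGB2BGR)[y0:y1,x0:x1]
    cv2.imwrite(f"pics/{name}.png",cv2.resize(im,None,fx=k,fy=k,interpolation=cv2.INTER_CUBIC))
E
python3 - <<'E'
from h import *
t=load("top0");s=load("side0")
crop(t,"c_tb",115,195,235,275,6)
crop(t,"c_ts",330,165,400,225,8)
crop(s,"c_sb",240,245,310,375,4)
crop(s,"c_ss",265,135,335,225,6)
E
```

```text
(no output)
```

View pics/c_tb.png

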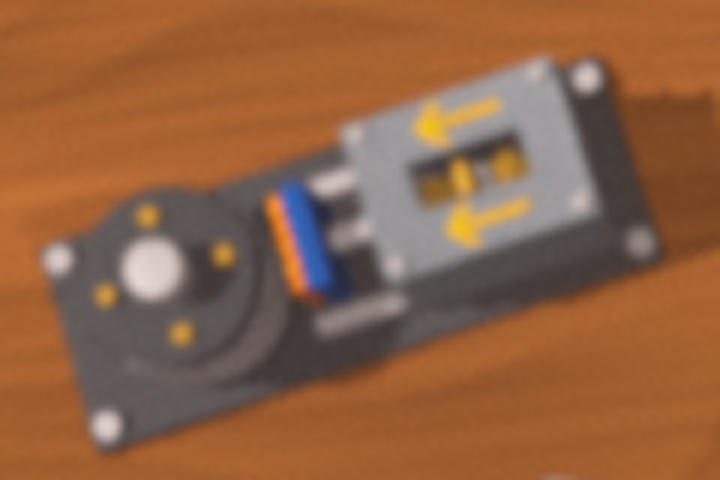

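View pics/c_ts.png

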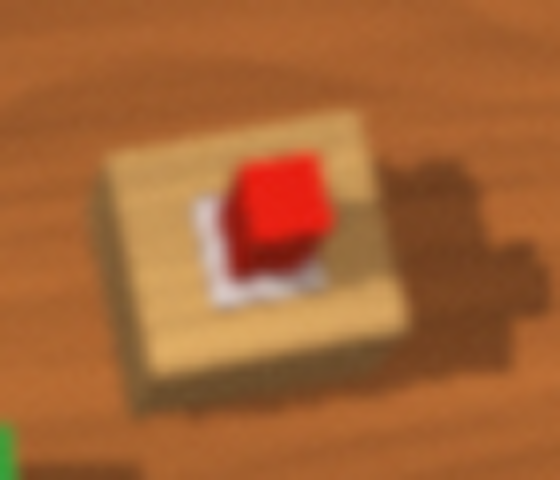

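View pics/c_sb.png

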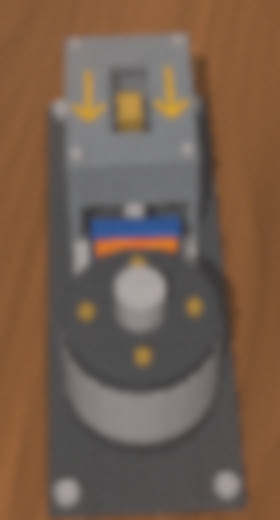

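View pics/c_ss.png

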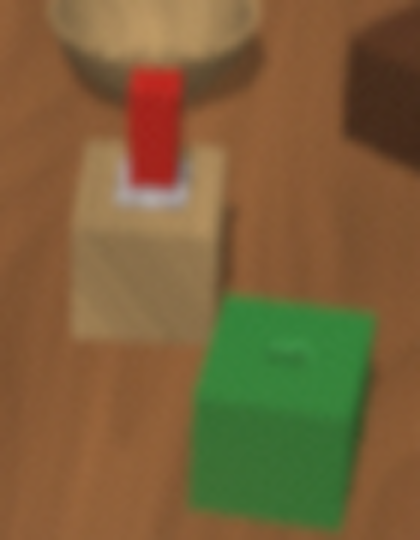

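```bash
python3 - <<'E'
from h import *
t=load("top0");s=load("side0")
def P(c,x0,y0,k,pts,z): return np.array([plane(c,x0+(x+.5)/k-.5,y0+(y+.5)/k-.5,z) for x,y in pts])
def rep(n,A):
    print(n,"ctr",A.mean(0).round(4)); 
    for i in range(4):
        d=A[(i+1)%4]-A[i]; print("  ",A[i].round(4),round(np.hypot(*d[:2])*1e3,1),round(np.degrees(np.arctan2(d[1],d[0])),1))
rep("screws top",P(t,115,195,6,[(355,133),(540,70),(582,202),(397,265)],.082))
rep("slot top",P(t,115,195,6,[(412,165),(518,133),(530,175),(422,208)],.082))
rep("stand top",P(t,330,165,8,[(108,158),(362,112),(408,332),(152,375)],.07))
rep("red top",P(t,330,165,8,[(243,163),(320,155),(330,228),(256,243)],.136))
rep("flange top",P(t,330,165,8,[(193,203),(305,185),(322,288),(215,305)],.076))
rep("screws side",P(s,240,245,4,[(75,42),(180,40),(188,150),(76,153)],.082))
rep("slot side",P(s,240,245,4,[(112,70),(147,68),(149,130),(114,131)],.082))
rep("stand side",P(s,265,135,6,[(88,145),(227,148),(220,238),(76,232)],.07))
rep("red side",P(s,265,135,6,[(133,70),(184,70),(184,80),(133,80)],.136))
# orange/blue lining top & drum
for u,v in [(270,195),(300,297)]:
    print(plane(t,115+u/6,195+v/6,.07))
print("drum stub",plane(t,115+152/6,195+267/6,.100))
for n,c,uv in (("slotrim t",t,(115+380/6,195+200/6)),("stand t",t,(330+130/8,165+300/8)),("red t",t,(330+285/8,165+195/8)),("stand s",s,(265+100/6,135+200/6))):
    print(n,depthpt(c,*uv).round(4))
E
```

```text
screws top ctr [0.5263 0.2252 0.082 ]
   [0.5473 0.2727 0.082 ] 83.8 -77.9
   [0.5649 0.1907 0.082 ] 61.0 -168.1
   [0.5052 0.1781 0.082 ] 83.0 102.0
   [0.4879 0.2593 0.082 ] 60.9 12.7
slot top ctr [0.5249 0.2244 0.082 ]
   [0.5303 0.2493 0.082 ] 47.4 -80.0
   [0.5385 0.2026 0.082 ] 19.2 -169.6
   [0.5196 0.1991 0.082 ] 48.2 100.2
   [0.5111 0.2465 0.082 ] 19.4 8.1
stand top ctr [ 0.5466 -0.2184  0.07  ]
   [ 0.5813 -0.1739  0.07  ] 86.0 -86.5
   [ 0.5865 -0.2597  0.07  ] 75.4 -177.8
   [ 0.5111 -0.2626  0.07  ] 85.4 92.5
   [ 0.5074 -0.1772  0.07  ] 73.9 2.6
red top ctr [ 0.5448 -0.2176  0.136 ]
   [ 0.5574 -0.2055  0.136 ] 24.4 -90.9
   [ 0.557  -0.2299  0.136 ] 23.6 178.3
   [ 0.5334 -0.2292  0.136 ] 23.8 94.6
   [ 0.5315 -0.2055  0.136 ] 25.9 -0.0
flange top ctr [ 0.5446 -0.2175  0.076 ]
   [ 0.5613 -0.1983  0.076 ] 37.4 -87.7
   [ 0.5627 -0.2357  0.076 ] 34.9 180.0
   [ 0.5279 -0.2357  0.076 ] 35.6 92.1
   [ 0.5266 -0.2002  0.076 ] 34.7 3.1
screws side ctr [0.5274 0.2231 0.082 ]
   [0.5661 0.1883 0.082 ] 61.6 -169.3
   [0.5055 0.1768 0.082 ] 82.6 101.6
   [0.4889 0.2577 0.082 ]
[... 176 characters left out ...]
2 0.082 ] 19.4 11.4
   [0.5312 0.251  0.082 ] 45.5 -78.1
stand side ctr [ 0.5475 -0.216   0.07  ]
   [ 0.5882 -0.2537  0.07  ] 75.3 -173.1
   [ 0.5134 -0.2628  0.07  ] 86.2 94.1
   [ 0.5072 -0.1768  0.07  ] 74.0 5.0
   [ 0.5809 -0.1704  0.07  ] 83.6 -85.0
red side ctr [ 0.5465 -0.222   0.136 ]
   [ 0.5601 -0.2248  0.136 ] 26.2 -170.8
   [ 0.5342 -0.229   0.136 ] 10.0 97.3
   [ 0.533  -0.2191  0.136 ] 26.0 9.2
   [ 0.5586 -0.215   0.136 ] 10.0 -81.7
[0.52620849 0.31329923 0.07      ]
[0.48016914 0.30363303 0.07      ]
drum stub [0.49518348 0.35873021 0.1       ]
slotrim t [0.5159 0.2636 0.0803]
stand t [ 0.5358 -0.1776  0.0515]
red t [ 0.544  -0.2176  0.1375]
stand s [ 0.5712 -0.1964  0.0721]
```

```bash
python3 - <<'E'
from h import *
t=load("top0");s=load("side0")
# rectify cover plane in brake frame from top, 10 px/mm, for height .072 and .082
c0=np.array([0.5265,0.2245]);a=np.radians(102);X=np.array([np.cos(a),np.sin(a)]);Y=np.array([-X[1],X[0]])
def rect(c,z,x0,x1,y0,y1,k):
    xs=np.arange(x0,x1,1/k);ys=np.arange(y1,y0,-1/k)
    m=np.zeros((len(ys),len(xs),2),np.float32)
    for i,y in enumerate(ys):
        for j,x in enumerate(xs):
            p=c0+X*x/1e3+Y*y/1e3; m[i,j]=proj(c,[p[0],p[1],z])
    return cv2.cvtColor(cv2.remap(c["frame"],m,None,cv2.INTER_CUBIC),cv2.COLOR_RGB2BGR)
A=[rect(c,.072,-50,130,-30,30,4) for c in(t,s)]
for im in A:
    for x in range(-50,130,10): cv2.line(im,((x+50)*4,0),((x+50)*4,6 if x else 16),(0,255,0),1)
cv2.imwrite("pics/rect.png",np.vstack(A))
E
```

```text
(no output)
```

View pics/rect.png

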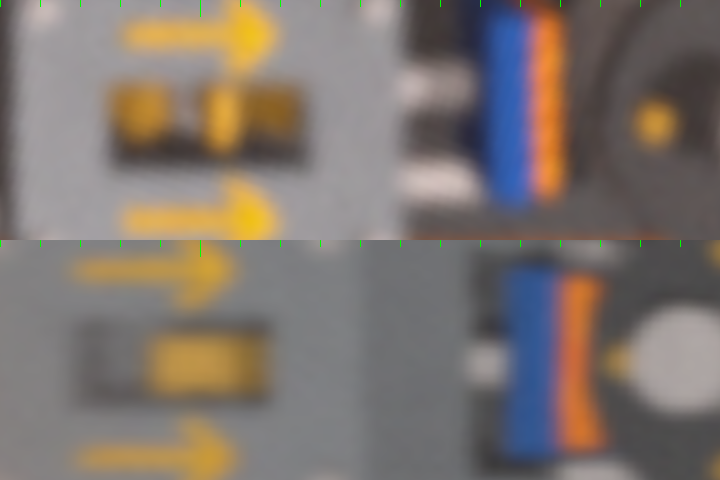

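Tooth tip sits at about +5.5 mm along the slot (θ≈+10°), its neighbour is at −35°, and the gap is about 11 mm by the pictures. Now I'll move above the bar.

```bash
python3 -m jog '{"delta_pos":[[0.2,-0.4,0],[0.436,-0.83,0],[0.436,-0.83,0],[0.436,-0.83,0],[0.436,-0.83,0],[0.436,-0.83,0],[0.436,-0.83,0],[0.436,-0.83,0],[0.436,-0.83,0],[0.436,-0.83,0]],"turn":[[0,0,0],[0,0,0.3],[0,0,0.3],[0,0,0.3],[0,0,0.3],[0,0,0.3],[0,0,0.3],[0,0,0.3],[0,0,0.31],[0,0,0]],"hand":[1,1,1,1,1,1,1,1,1,1]}' 60
```

```text
time: 1.1
ee_pos: [0.3611, 0.1325, 0.2312]
tcp_rot: [180.0, 0.0, -176.9]
wrist_force: [1.7, 0.2, 0.1]
opening: 0.0852
```

```bash
python3 -m jog '{"delta_pos":[[0.43,-0.82,0],[0.43,-0.82,0],[0.43,-0.82,0],[0.43,-0.82,0],[0.43,-0.82,0],[0.43,-0.82,0],[0.43,-0.82,0],[0.43,-0.82,0],[0.26,-0.45,0],[0,0,0]],"turn":[[0,0,0],[0,0,0],[0,0,0],[0,0,0],[0,0,0],[0,0,0],[0,0,0],[0,0,0],[0,0,0],[0,0,0]],"hand":[1,1,1,1,1,1,1,1,1,1]}' 60
python3 - <<'E'
from workcell import bot,camera
from h import *
for n in("side","top"):
    c=camera(n); np.savez(f"pics/{n}1.npz",**c)
s=load("side1");t=load("top1")
crop(s,"c_s1",240,90,340,215,6)
crop(t,"c_t1",310,140,420,240,6)
print(bot.get_obs()["ee_pos"],bot.get_obs()["q"])
E
```

```text
time: 2.1
ee_pos: [0.5464, -0.2189, 0.2293]
tcp_rot: [180.0, -0.1, -177.2]
wrist_force: [0.5, 0.2, -0.8]
opening: 0.0854
[ 0.54544862 -0.21631077  0.23046095] [-2.16363751e+01  1.02439454e+01  1.58219513e+01  9.56807889e+01
  9.02385411e-03 -2.45454480e+01]
```

View pics/c_s1.png

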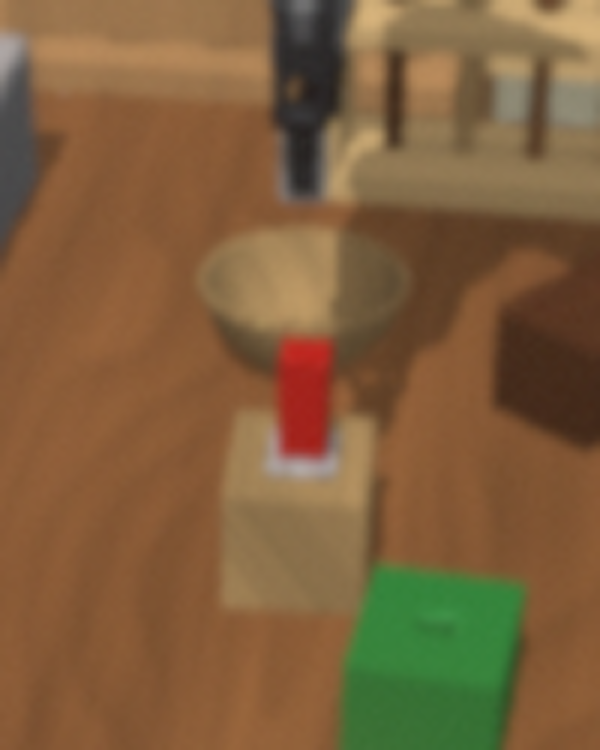

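View pics/c_t1.png

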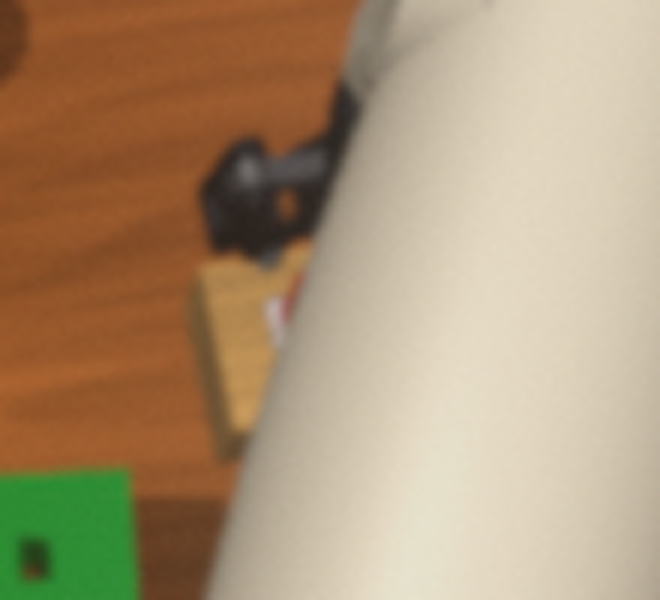

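The finger at (302,190) lines up with the handle at (305,345), and the bowl is clear. I'll go down and grip.

```bash
python3 -m jog '{"delta_pos":[[0,0,-0.4],[0,0,-0.4],[0,0,-0.4],[0,0,-0.4],[0,0,-0.4],[0,0,-0.4],[0,0,-0.3],[0,0,-0.1],[0,0,0],[0,0,0]],"turn":[[0,0,0],[0,0,0],[0,0,0],[0,0,0],[0,0,0],[0,0,0],[0,0,0],[0,0,0],[0,0,0],[0,0,0]],"hand":[1,1,1,1,1,1,1,1,1,1]}' 60
python3 -m jog '{"delta_pos":[[0,0,0],[0,0,0],[0,0,0],[0,0,0],[0,0,0],[0,0,0],[0,0,0],[0,0,0],[0,0,0],[0,0,0]],"turn":[[0,0,0],[0,0,0],[0,0,0],[0,0,0],[0,0,0],[0,0,0],[0,0,0],[0,0,0],[0,0,0],[0,0,0]],"hand":[-1,-1,-1,-1,-1,-1,-1,-1,-1,-1]}' 60
python3 - <<'E'
from workcell import bot,camera
from h import *
c=camera("side"); np.savez("pics/side2.npz",**c); crop(c,"c_s2",240,90,340,215,6)
E
```

```text
time: 3.2
ee_pos: [0.5461, -0.2161, 0.0924]
tcp_rot: [-180.0, 0.1, -177.0]
wrist_force: [0.4, 0.3, 0.6]
opening: 0.0855
time: 4.2
ee_pos: [0.5459, -0.2163, 0.0915]
tcp_rot: [-180.0, 0.0, -177.0]
wrist_force: [0.2, -0.5, 3.9]
opening: 0.0255
```

View pics/c_s2.png

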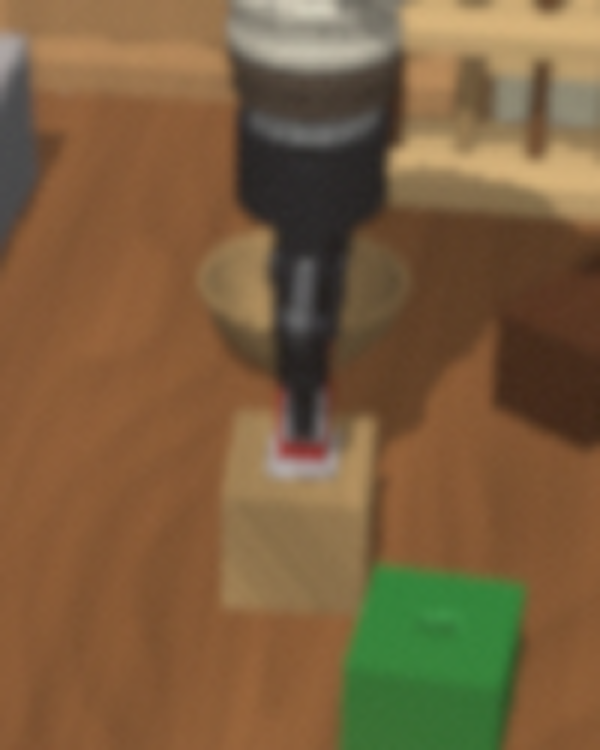

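```bash
python3 -m jog '{"delta_pos":[[0,0,0.1],[0,0,0.4],[0,0,0.5],[0,0,0.5],[0,0,0.4],[0,0.3,0],[0,0.6,0],[-0.05,0.8,0],[-0.05,0.9,0],[-0.05,0.9,0]],"turn":[[0,0,0],[0,0,0],[0,0,0],[0,0,0],[0,0,0],[0,0,0],[0,0,0],[0,0,0.2],[0,0,0.2],[0,0,0.2]],"hand":[-1,-1,-1,-1,-1,-1,-1,-1,-1,-1]}' 80
python3 -m jog '{"delta_pos":[[-0.05,0.9,0],[-0.05,0.9,0],[-0.05,0.9,0],[-0.05,0.9,0],[-0.05,0.8,0],[-0.02,0.6,0],[0,0.21,0],[0,0,0],[0,0,0],[0,0,0]],"turn":[[0,0,0.2],[0,0,0.2],[0,0,0.12],[0,0,0],[0,0,0],[0,0,0],[0,0,0],[0,0,0],[0,0,0],[0,0,0]],"hand":[-1,-1,-1,-1,-1,-1,-1,-1,-1,-1]}' 80
python3 - <<'E'
from workcell import bot,camera
from h import *
for n in("side","top"):
    c=camera(n); np.savez(f"pics/{n}3.npz",**c)
s=load("side3");t=load("top3")
crop(s,"c_s3",220,180,330,320,4);crop(t,"c_t3",115,150,265,270,5)
o=bot.get_obs();print(o["ee_pos"],o["tcp_rot"],o["wrist_force"],o["torque"])
E
```

```text
time: 5.25
ee_pos: [0.5371, -0.039, 0.1847]
tcp_rot: [180.0, -0.1, -172.2]
wrist_force: [0.3, 0.4, -1.3]
opening: 0.025
time: 6.25
ee_pos: [0.5247, 0.2182, 0.1861]
tcp_rot: [-180.0, -0.0, -168.2]
wrist_force: [0.2, -0.1, -1.4]
opening: 0.0253
[0.52489863 0.21824766 0.18638003] [-1.79996897e+02  5.96546860e-03 -1.68171149e+02] [ 0.20516183 -0.22613843 -0.27744085] [0.01138339 0.03799507 0.04902159]
```

View pics/c_s3.png

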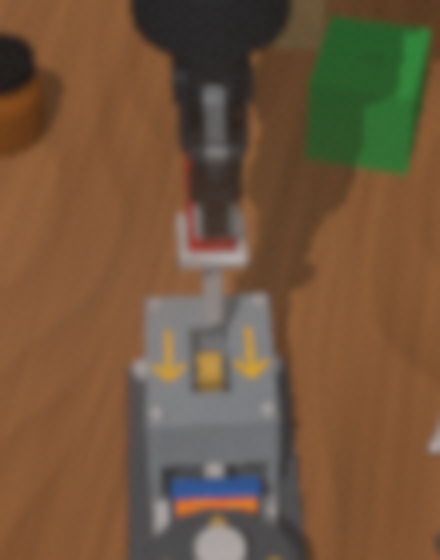

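View pics/c_t3.png

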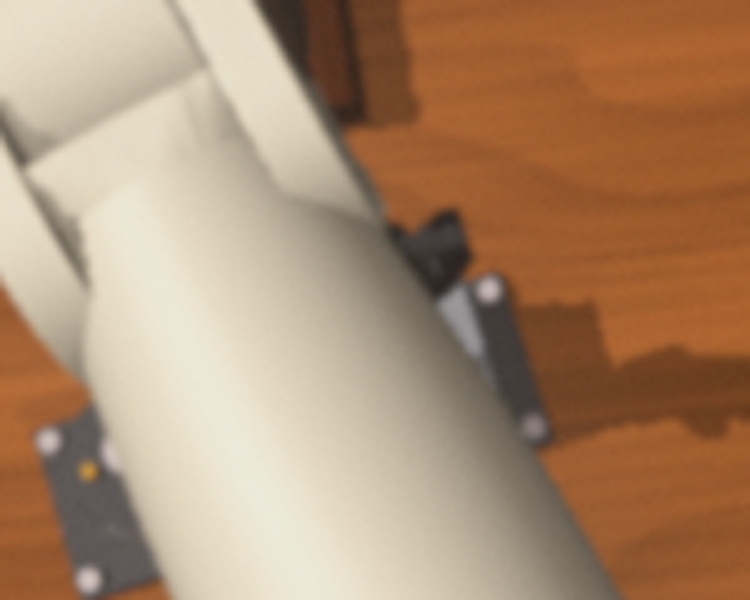

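```bash
python3 - <<'E'
from h import *
s=load("side3")
f=lambda x,y,z: plane(s,220+(x+.5)/4-.5,180+(y+.5)/4-.5,z).round(4)
print("tip L,R",f(203,322,.1045),f(224,324,.1045))
print("blade top",f(204,270,.16),f(221,270,.16))
c0=np.array([0.5263,0.2247]);a=np.radians(102);X=np.array([np.cos(a),np.sin(a)])
for x in(0,-5.5):
  p=c0+X*x/1e3; print(x,p, proj(s,[*p,.1045]), proj(s,[*p,.082]))
print("slot corners side crop",f(193,331,.082),f(228,329,.082),f(229,390,.082),f(193,391,.082))
E
```

```text
tip L,R [0.5315 0.2197 0.1045] [0.5196 0.2193 0.1045]
blade top [0.5276 0.2333 0.16  ] [0.5187 0.2318 0.16  ]
0 [0.5263 0.2247] [272.25665367 262.04380359] [272.38456739 268.7844759 ]
-5.5 [0.52744351 0.21932019] [272.17115119 260.21627227] [272.29982622 266.95680693]
slot corners side crop [0.5399 0.2072 0.082 ] [0.5203 0.2024 0.082 ] [0.5122 0.2472 0.082 ] [0.5318 0.2511 0.082 ]
```

```bash
python3 -m jog '{"delta_pos":[[0.02,0.06,0],[0,0,-0.1],[0,0,-0.1],[0,0,-0.1],[0,0,-0.1],[0,0,-0.08],[0,0,-0.04],[0,0,0],[0,0,0],[0,0,0]],"turn":[[0,0,0],[0,0,0],[0,0,0],[0,0,0],[0,0,0],[0,0,0],[0,0,0],[0,0,0],[0,0,0],[0,0,0]],"hand":[-1,-1,-1,-1,-1,-1,-1,-1,-1,-1]}' 80
python3 - <<'E'
from workcell import bot,camera
from h import *
s=camera("side"); np.savez("pics/side4.npz",**s)
crop(s,"c_s4",240,220,310,330,5)
o=bot.get_obs();print(o["ee_pos"],o["tcp_rot"],o["wrist_force"],o["torque"])
E
```

```text
time: 7.35
ee_pos: [0.5258, 0.2224, 0.1606]
tcp_rot: [180.0, 0.0, -168.1]
wrist_force: [-0.1, -0.5, -2.6]
opening: 0.0252
[0.52583295 0.22239079 0.16055779] [ 1.79995632e+02  2.44343521e-02 -1.68077920e+02] [ 0.88981184  0.24888579 -1.93216683] [-0.00938571  0.02614995 -0.05520492]
```

View pics/c_s4.png

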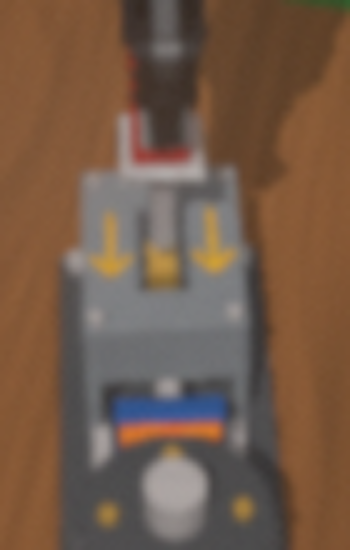

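Blade tip is at crop (163,248), centred across the slot (143–183). I'll ease it back slightly and go down slowly.

```bash
python3 -m jog '{"delta_pos":[[0,-0.03,0],[0,0,-0.02],[0,0,-0.02],[0,0,-0.02],[0,0,-0.02],[0,0,-0.02],[0,0,-0.02],[0,0,-0.02],[0,0,-0.02],[0,0,0]],"turn":[[0,0,0],[0,0,0],[0,0,0],[0,0,0],[0,0,0],[0,0,0],[0,0,0],[0,0,0],[0,0,0],[0,0,0]],"hand":[-1,-1,-1,-1,-1,-1,-1,-1,-1,-1]}' 80
python3 -m jog '{"delta_pos":[[0,0,-0.01],[0,0,-0.01],[0,0,-0.01],[0,0,-0.01],[0,0,-0.01],[0,0,-0.01],[0,0,-0.01],[0,0,-0.01],[0,0,0],[0,0,0]],"turn":[[0,0,0],[0,0,0],[0,0,0],[0,0,0],[0,0,0],[0,0,0],[0,0,0],[0,0,0],[0,0,0],[0,0,0]],"hand":[-1,-1,-1,-1,-1,-1,-1,-1,-1,-1]}' 80
```

```text
time: 8.4
ee_pos: [0.5257, 0.2208, 0.1521]
tcp_rot: [-180.0, -0.0, -168.1]
wrist_force: [0.3, 1.0, -1.0]
opening: 0.0252
time: 9.4
ee_pos: [0.5257, 0.2208, 0.1483]
tcp_rot: [180.0, -0.0, -168.1]
wrist_force: [0.4, -0.3, -2.2]
opening: 0.0248
```

```bash
python3 -m jog '{"delta_pos":[[0,0,-0.01],[0,0,-0.01],[0,0,-0.01],[0,0,-0.01],[0,0,-0.01],[0,0,-0.01],[0,0,-0.01],[0,0,-0.01],[0,0,-0.01],[0,0,0]],"turn":[[0,0,0],[0,0,0],[0,0,0],[0,0,0],[0,0,0],[0,0,0],[0,0,0],[0,0,0],[0,0,0],[0,0,0]],"hand":[-1,-1,-1,-1,-1,-1,-1,-1,-1,-1]}' 80
python3 - <<'E'
from workcell import bot,camera
from h import *
s=camera("side"); np.savez("pics/side5.npz",**s)
crop(s,"c_s5",240,220,310,330,5)
o=bot.get_obs();print(o["ee_pos"],o["tcp_rot"],o["wrist_force"],o["torque"])
E
```

```text
time: 10.4
ee_pos: [0.5257, 0.2208, 0.1437]
tcp_rot: [-180.0, -0.0, -168.1]
wrist_force: [-1.3, -0.3, -1.6]
opening: 0.0252
[0.52569269 0.22083046 0.14373139] [ 1.79999786e+02 -5.57152053e-03 -1.68079349e+02] [-0.69508355  0.1362225  -2.06984713] [0.06135994 0.01418336 0.01342387]
```

View pics/c_s5.png

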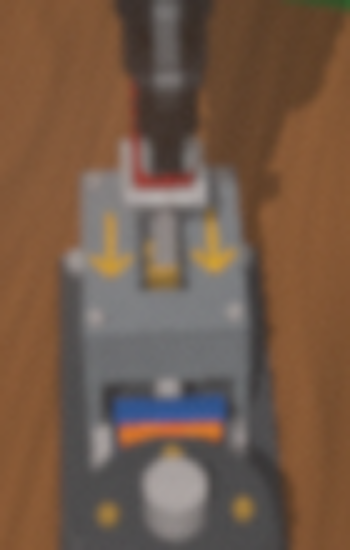

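```bash
python3 -m jog '{"delta_pos":[[-0.004,0.02,0],[-0.004,0.02,0],[-0.004,0.02,0],[-0.004,0.02,0],[-0.004,0.02,0],[-0.004,0.02,0],[-0.004,0.02,0],[-0.004,0.02,0],[-0.004,0.02,0],[-0.004,0.02,0]],"turn":[[0,0,0],[0,0,0],[0,0,0],[0,0,0],[0,0,0],[0,0,0],[0,0,0],[0,0,0],[0,0,0],[0,0,0]],"hand":[-1,-1,-1,-1,-1,-1,-1,-1,-1,-1]}' 80
python3 - <<'E'
from workcell import bot,camera
from h import *
s=camera("side"); np.savez("pics/side6.npz",**s)
crop(s,"c_s6",240,220,310,330,5)
o=bot.get_obs();print(o["ee_pos"],o["tcp_rot"],o["wrist_force"],o["torque"])
E
```

```text
time: 11.45
ee_pos: [0.5238, 0.2301, 0.1435]
tcp_rot: [-179.9, -0.0, -168.1]
wrist_force: [2.3, -5.5, -2.2]
opening: 0.0251
[0.52374693 0.23026348 0.14350778] [-1.79908505e+02 -2.43914087e-02 -1.68104514e+02] [ 2.55541026 -5.53811518 -2.09364615] [-1.44668252 -0.28013751  0.01236218]
```

View pics/c_s6.png

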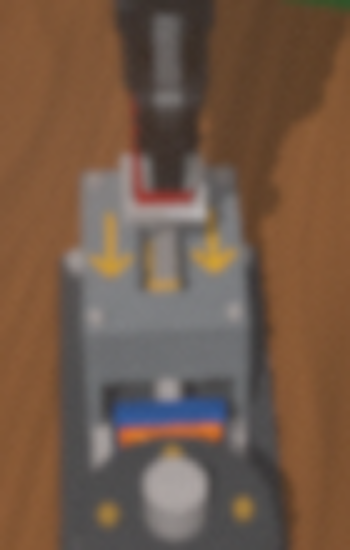

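```bash
cat >> h.py <<'E'
def shoe(c):
    f=c["frame"][295:318,255:295].astype(int)
    b=(f[...,2]>f[...,0]+40)
    o=(f[...,0]>f[...,2]+90)&(f[...,0]>150)
    r=[]
    for m in(b,):
        w=np.clip(f[...,2]-f[...,0],0,None)*m
        v,u=np.mgrid[295:318,255:295]; r+=[(w*u).sum()/w.sum(),(w*v).sum()/w.sum()]
    return r
E
python3 - <<'E'
from h import *
X=np.array([np.cos(np.radians(102)),np.sin(np.radians(102))])
b=None
for i in(0,3,4,5,6):
    c=load(f"side{i}"); u,v=shoe(c); p=plane(c,u,v,.06)[:2]
    if b is None:b=p
    print(i,round(u,2),round(v,2),((p-b)@X*1e3).round(2))
E
```

```text
0 273.66 301.24 0.0
3 273.67 301.24 -0.0
4 273.67 301.24 -0.0
5 273.66 301.24 -0.0
6 273.27 301.72 1.24
```

```bash
python3 -m jog '{"delta_pos":[[-0.004,0.02,0],[-0.004,0.02,0],[-0.004,0.02,0],[-0.004,0.02,0],[-0.004,0.02,0],[-0.004,0.02,0],[-0.004,0.02,0],[-0.004,0.02,0],[-0.004,0.02,0],[0,0,0]],"turn":[[0,0,0],[0,0,0],[0,0,0],[0,0,0],[0,0,0],[0,0,0],[0,0,0],[0,0,0],[0,0,0],[0,0,0]],"hand":[-1,-1,-1,-1,-1,-1,-1,-1,-1,-1]}' 80
python3 - <<'E'
from workcell import bot,camera
from h import *
s=camera("side"); np.savez("pics/side7.npz",**s)
crop(s,"c_s7",240,220,310,330,5)
o=bot.get_obs();print(o["ee_pos"],o["tcp_rot"],o["wrist_force"],o["torque"])
X=np.array([np.cos(np.radians(102)),np.sin(np.radians(102))])
c=load("side0");b=plane(c,*shoe(c),.06)[:2];print((plane(s,*shoe(s),.06)[:2]-b)@X*1e3)
E
```

```text
time: 12.5
ee_pos: [0.5219, 0.2401, 0.1439]
tcp_rot: [180.0, 0.0, -168.1]
wrist_force: [0.7, -3.5, -1.5]
opening: 0.0255
[0.52191814 0.24010348 0.14390027] [ 1.79977597e+02  1.22558113e-02 -1.68063283e+02] [ 0.86285751 -2.59501762 -0.0892776 ] [-0.98997214 -0.20656139 -0.03553591]
3.0786790679517866
```

View pics/c_s7.png

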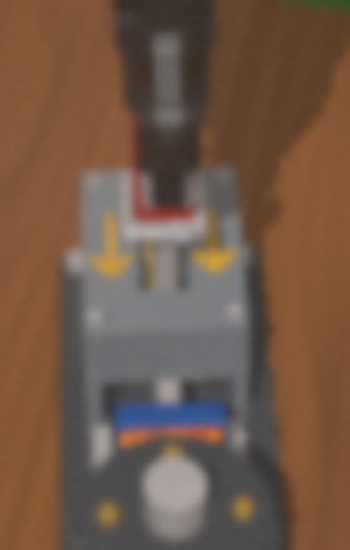

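Shoe has moved 3.1 mm (0.77 tooth), so the next tooth is near the top. I'll lift out and step back for the next stroke.

```bash
python3 -m jog '{"delta_pos":[[0.004,-0.02,0],[0,0,0.1],[0,0,0.14],[0,0,0.1],[0.021,-0.1,0],[0.028,-0.13,0],[0.028,-0.13,0],[0.015,-0.07,0],[0,0,0],[0,0,0]],"turn":[[0,0,0],[0,0,0],[0,0,0],[0,0,0],[0,0,0],[0,0,0],[0,0,0],[0,0,0],[0,0,0],[0,0,0]],"hand":[-1,-1,-1,-1,-1,-1,-1,-1,-1,-1]}' 80
python3 - <<'E'
from workcell import bot,camera
from h import *
s=camera("side"); np.savez("pics/side8.npz",**s)
crop(s,"c_s8",240,220,310,330,5)
o=bot.get_obs();print(o["ee_pos"],o["tcp_rot"],o["wrist_force"],o["torque"])
X=np.array([np.cos(np.radians(102)),np.sin(np.radians(102))])
c=load("side0");b=plane(c,*shoe(c),.06)[:2];print((plane(s,*shoe(s),.06)[:2]-b)@X*1e3)
E
```

```text
time: 13.55
ee_pos: [0.5267, 0.2172, 0.1607]
tcp_rot: [180.0, -0.0, -168.1]
wrist_force: [0.0, 1.0, -1.3]
opening: 0.025
[0.52670348 0.21731446 0.16069634] [ 1.79994513e+02 -8.55217940e-03 -1.68087551e+02] [-0.56704751  0.27497938 -2.11487599] [ 0.02541543  0.01657936 -0.03088675]
3.076962721204925
```

View pics/c_s8.png

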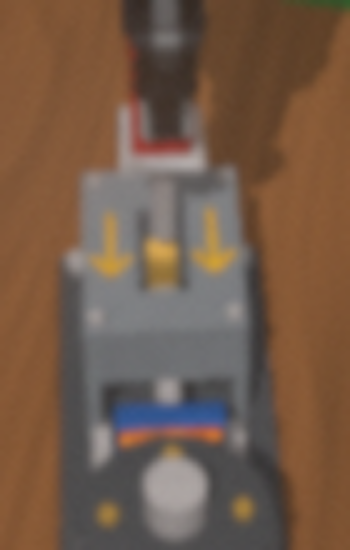

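```bash
python3 -m jog '{"delta_pos":[[0,0,-0.03],[0,0,-0.03],[0,0,-0.03],[0,0,-0.02],[0,0,-0.02],[0,0,-0.02],[0,0,-0.02],[0,0,-0.02],[0,0,-0.02],[0,0,0]],"turn":[[0,0,0],[0,0,0],[0,0,0],[0,0,0],[0,0,0],[0,0,0],[0,0,0],[0,0,0],[0,0,0],[0,0,0]],"hand":[-1,-1,-1,-1,-1,-1,-1,-1,-1,-1]}' 80
python3 -m jog '{"delta_pos":[[0,0,-0.015],[0,0,-0.015],[0,0,-0.015],[0,0,-0.015],[0,0,-0.015],[0,0,-0.015],[0,0,-0.015],[0,0,-0.015],[0,0,-0.01],[0,0,0]],"turn":[[0,0,0],[0,0,0],[0,0,0],[0,0,0],[0,0,0],[0,0,0],[0,0,0],[0,0,0],[0,0,0],[0,0,0]],"hand":[-1,-1,-1,-1,-1,-1,-1,-1,-1,-1]}' 80
```

```text
time: 14.6
ee_pos: [0.5267, 0.2173, 0.1501]
tcp_rot: [-180.0, -0.0, -168.1]
wrist_force: [-0.8, 0.1, -1.9]
opening: 0.0253
time: 15.6
ee_pos: [0.5267, 0.2173, 0.1437]
tcp_rot: [-180.0, -0.0, -168.1]
wrist_force: [-0.1, 0.3, -1.9]
opening: 0.0254
```

```bash
python3 -m jog '{"delta_pos":[[-0.006,0.03,0],[-0.006,0.03,0],[-0.006,0.03,0],[-0.006,0.03,0],[-0.006,0.03,0],[-0.006,0.03,0],[-0.006,0.03,0],[-0.006,0.03,0],[-0.006,0.03,0],[0,0,0]],"turn":[[0,0,0],[0,0,0],[0,0,0],[0,0,0],[0,0,0],[0,0,0],[0,0,0],[0,0,0],[0,0,0],[0,0,0]],"hand":[-1,-1,-1,-1,-1,-1,-1,-1,-1,-1]}' 80
python3 - <<'E'
from workcell import bot,camera
from h import *
s=camera("side"); np.savez("pics/side9.npz",**s)
crop(s,"c_s9",240,220,310,330,5)
o=bot.get_obs();print(o["ee_pos"],o["tcp_rot"],o["wrist_force"],o["torque"])
X=np.array([np.cos(np.radians(102)),np.sin(np.radians(102))])
c=load("side0");b=plane(c,*shoe(c),.06)[:2];print((plane(s,*shoe(s),.06)[:2]-b)@X*1e3)
E
```

```text
time: 16.6
ee_pos: [0.524, 0.2304, 0.1435]
tcp_rot: [-179.9, -0.0, -168.1]
wrist_force: [0.9, -4.8, -2.4]
opening: 0.0251
[0.52403143 0.23037512 0.14358466] [-1.79929573e+02 -1.90324824e-02 -1.68092669e+02] [ 0.64918424 -4.31666046 -2.13448655] [-1.40834412 -0.25222271 -0.04621573]
6.047010042294428
```

View pics/c_s9.png

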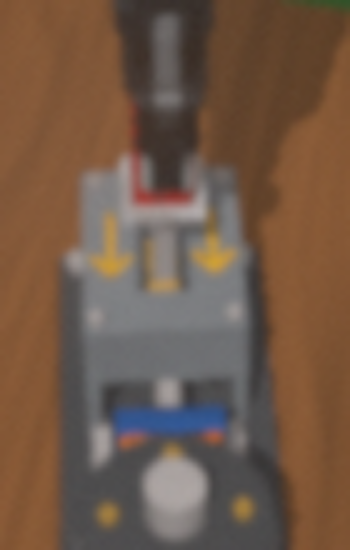

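```bash
python3 -m jog '{"delta_pos":[[-0.003,0.015,0],[-0.003,0.015,0],[-0.003,0.015,0],[-0.003,0.015,0],[-0.003,0.015,0],[-0.003,0.015,0],[-0.003,0.015,0],[-0.003,0.015,0],[0,0,0],[0,0,0]],"turn":[[0,0,0],[0,0,0],[0,0,0],[0,0,0],[0,0,0],[0,0,0],[0,0,0],[0,0,0],[0,0,0],[0,0,0]],"hand":[-1,-1,-1,-1,-1,-1,-1,-1,-1,-1]}' 80
cat > look.py <<'E'
import sys
from workcell import bot,camera
from h import *
n=sys.argv[1]
s=camera("side"); np.savez(f"pics/side{n}.npz",**s)
crop(s,f"c_s{n}",240,220,310,330,5)
o=bot.get_obs();print(o["time"],o["ee_pos"].round(4),o["tcp_rot"].round(2),o["wrist_force"].round(2),o["torque"].round(2))
X=np.array([np.cos(np.radians(102)),np.sin(np.radians(102))])
print("force along X",o["wrist_force"][:2]@X)
c=load("side0");b=plane(c,*shoe(c),.06)[:2];print("shoe",(plane(s,*shoe(s),.06)[:2]-b)@X*1e3)
E
python3 look.py 10
```

```text
time: 17.65
ee_pos: [0.5228, 0.2369, 0.1439]
tcp_rot: [180.0, 0.0, -168.1]
wrist_force: [0.4, -4.9, -1.3]
opening: 0.025
17.7 [0.5228 0.2369 0.1439] [ 1.7999e+02  1.0000e-02 -1.6807e+02] [ 0.1  -4.02 -0.97] [-1.25 -0.22 -0.02]
force along X -3.950972594228075
shoe 7.278145194551467
```

View pics/c_s10.png

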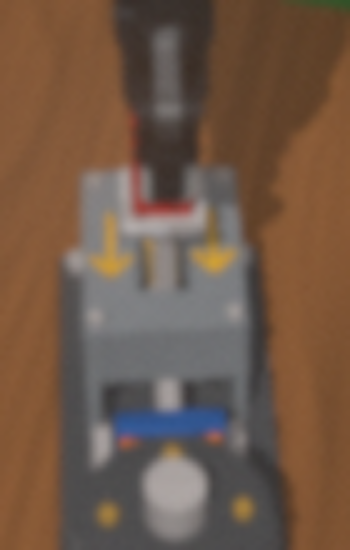

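```bash
python3 -m jog '{"delta_pos":[[-0.002,0.01,0],[-0.002,0.01,0],[-0.002,0.01,0],[-0.002,0.01,0],[-0.002,0.01,0],[-0.002,0.01,0],[-0.002,0.01,0],[0,0,0],[0,0,0],[0,0,0]],"turn":[[0,0,0],[0,0,0],[0,0,0],[0,0,0],[0,0,0],[0,0,0],[0,0,0],[0,0,0],[0,0,0],[0,0,0]],"hand":[-1,-1,-1,-1,-1,-1,-1,-1,-1,-1]}' 80
python3 look.py 11
```

```text
time: 18.7
ee_pos: [0.5221, 0.2404, 0.1438]
tcp_rot: [180.0, 0.0, -168.1]
wrist_force: [1.0, -3.6, -0.7]
opening: 0.0252
18.75 [0.5221 0.2404 0.1438] [ 179.98    0.   -168.08] [-0.23 -3.19 -0.6 ] [-0.95 -0.21  0.02]
force along X -3.0773161379458105
shoe 7.80275861537885
```

```bash
python3 -m jog '{"delta_pos":[[0.004,-0.02,0],[0,0,0.1],[0,0,0.14],[0,0,0.1],[0.021,-0.1,0],[0.028,-0.13,0],[0.028,-0.13,0],[0.015,-0.07,0],[0,0,0],[0,0,0]],"turn":[[0,0,0],[0,0,0],[0,0,0],[0,0,0],[0,0,0],[0,0,0],[0,0,0],[0,0,0],[0,0,0],[0,0,0]],"hand":[-1,-1,-1,-1,-1,-1,-1,-1,-1,-1]}' 80
python3 look.py 12
```

```text
time: 19.75
ee_pos: [0.5269, 0.2177, 0.1607]
tcp_rot: [180.0, -0.0, -168.1]
wrist_force: [0.5, 0.6, -1.3]
opening: 0.0255
19.8 [0.5269 0.2178 0.1607] [ 1.7999e+02 -1.0000e-02 -1.6809e+02] [-0.78 -0.31 -1.76] [-0.04  0.    0.06]
force along X -0.14116550176962
shoe 7.8385004897638595
```

View pics/c_s12.png

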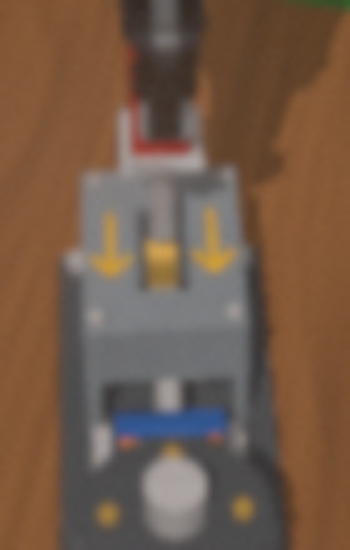

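The picture matches the previous step-back, with the next tooth just ahead of the blade at (163,245). I'll go down again.

```bash
python3 -m jog '{"delta_pos":[[0,-0.01,-0.03],[0,0,-0.03],[0,0,-0.03],[0,0,-0.02],[0,0,-0.02],[0,0,-0.02],[0,0,-0.02],[0,0,-0.02],[0,0,-0.02],[0,0,0]],"turn":[[0,0,0],[0,0,0],[0,0,0],[0,0,0],[0,0,0],[0,0,0],[0,0,0],[0,0,0],[0,0,0],[0,0,0]],"hand":[-1,-1,-1,-1,-1,-1,-1,-1,-1,-1]}' 80
python3 -m jog '{"delta_pos":[[0,0,-0.015],[0,0,-0.015],[0,0,-0.015],[0,0,-0.015],[0,0,-0.015],[0,0,-0.015],[0,0,-0.015],[0,0,-0.015],[0,0,-0.01],[0,0,0]],"turn":[[0,0,0],[0,0,0],[0,0,0],[0,0,0],[0,0,0],[0,0,0],[0,0,0],[0,0,0],[0,0,0],[0,0,0]],"hand":[-1,-1,-1,-1,-1,-1,-1,-1,-1,-1]}' 80
```

```text
time: 20.8
ee_pos: [0.5269, 0.2173, 0.1501]
tcp_rot: [-180.0, -0.0, -168.1]
wrist_force: [0.5, -0.3, -1.6]
opening: 0.0255
time: 21.8
ee_pos: [0.5269, 0.2173, 0.1437]
tcp_rot: [-180.0, -0.0, -168.1]
wrist_force: [0.1, -0.4, -1.0]
opening: 0.025
```

```bash
python3 -m jog '{"delta_pos":[[-0.004,0.02,0],[-0.004,0.02,0],[-0.004,0.02,0],[-0.004,0.02,0],[-0.003,0.015,0],[-0.003,0.015,0],[-0.003,0.015,0],[-0.003,0.015,0],[0,0,0],[0,0,0]],"turn":[[0,0,0],[0,0,0],[0,0,0],[0,0,0],[0,0,0],[0,0,0],[0,0,0],[0,0,0],[0,0,0],[0,0,0]],"hand":[-1,-1,-1,-1,-1,-1,-1,-1,-1,-1]}' 80
python3 look.py 13
```

```text
time: 22.8
ee_pos: [0.5255, 0.2243, 0.1439]
tcp_rot: [-180.0, 0.0, -168.1]
wrist_force: [-0.1, -5.6, 0.6]
opening: 0.0251
22.85 [0.5255 0.2243 0.1439] [-1.8000e+02  1.0000e-02 -1.6808e+02] [ 1.19 -5.24  1.39] [-1.39 -0.08 -0.01]
force along X -5.374516457594931
shoe 8.624306210571415
```

```bash
python3 -m jog '{"delta_pos":[[-0.002,0.008,0],[-0.002,0.008,0],[-0.002,0.008,0],[-0.002,0.008,0],[-0.001,0.008,0],[-0.001,0.008,0],[-0.001,0.008,0],[0,0,0],[0,0,0],[0,0,0]],"turn":[[0,0,0],[0,0,0],[0,0,0],[0,0,0],[0,0,0],[0,0,0],[0,0,0],[0,0,0],[0,0,0],[0,0,0]],"hand":[-1,-1,-1,-1,-1,-1,-1,-1,-1,-1]}' 80
python3 look.py 14
```

```text
time: 23.85
ee_pos: [0.5252, 0.2261, 0.1438]
tcp_rot: [-179.9, 0.0, -168.1]
wrist_force: [0.4, -10.1, 2.6]
opening: 0.0253
23.9 [0.5252 0.2261 0.1438] [-179.86    0.   -168.12] [  1.75 -10.21   2.59] [-2.86 -0.38  0.01]
force along X -10.350245355955696
shoe 8.859494719215128
```

View pics/c_s14.png

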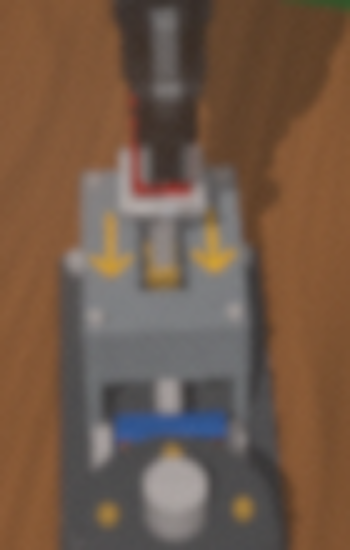

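Force has risen from about 5 to 10 N and the motion has stalled, so the shoe is probably bearing. I'll confirm with a slight extra push.

```bash
python3 -m jog '{"delta_pos":[[0,0.003,0],[0,0.003,0],[0,0.003,0],[0,0.003,0],[0,0,0],[0,0,0],[0,0,0],[0,0,0],[0,0,0],[0,0,0]],"turn":[[0,0,0],[0,0,0],[0,0,0],[0,0,0],[0,0,0],[0,0,0],[0,0,0],[0,0,0],[0,0,0],[0,0,0]],"hand":[-1,-1,-1,-1,-1,-1,-1,-1,-1,-1]}' 80
python3 look.py 15
```

```text
time: 24.9
ee_pos: [0.5252, 0.2263, 0.1438]
tcp_rot: [-179.8, -0.0, -168.1]
wrist_force: [1.5, -10.6, 2.6]
opening: 0.025
24.95 [0.5252 0.2263 0.1438] [-179.81   -0.   -168.13] [  0.62 -10.51   3.06] [-3.39 -0.44  0.01]
force along X -10.406939447148261
shoe 8.84950300525161
```

Push held at about 10 N while the shoe stayed at 8.85 mm, so it has stopped. I'll back off, lift out, carry the bar toward the stand and check the gap from the top on the way.

```bash
python3 -m jog '{"delta_pos":[[0.004,-0.02,0],[0.004,-0.02,0],[0.004,-0.02,0],[0,0,0.1],[0,0,0.2],[0,0,0.3],[0,0,0.25],[0,0,0],[0,0,0],[0,0,0]],"turn":[[0,0,0],[0,0,0],[0,0,0],[0,0,0],[0,0,0],[0,0,0],[0,0,0],[0,0,0],[0,0,0],[0,0,0]],"hand":[-1,-1,-1,-1,-1,-1,-1,-1,-1,-1]}' 80
python3 look.py 16
```

```text
time: 25.95
ee_pos: [0.5254, 0.2248, 0.1856]
tcp_rot: [-180.0, -0.1, -168.1]
wrist_force: [0.0, 0.6, -1.9]
opening: 0.0254
26.0 [0.5253 0.2247 0.1855] [-1.7999e+02 -6.0000e-02 -1.6808e+02] [-0.12  0.15 -2.3 ] [-0.04 -0.   -0.01]
force along X 0.17506699718765906
shoe 8.859332013834214
```

View pics/c_s16.png

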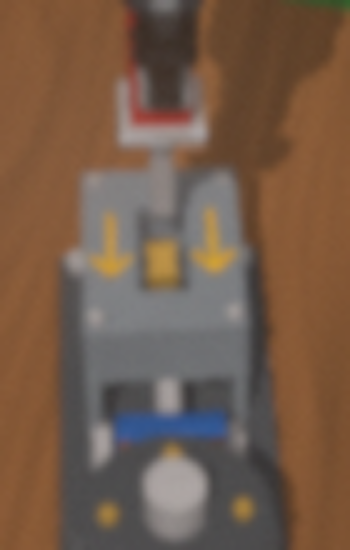

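```bash
python3 -m jog '{"delta_pos":[[0.01,-0.3,0],[0.03,-0.6,0],[0.05,-0.9,0],[0.05,-0.9,0],[0.05,-0.9,0],[0.05,-0.9,0],[0.05,-0.9,0],[0.05,-0.9,0],[0.05,-0.9,0],[0.02,-0.6,0]],"turn":[[0,0,0],[0,0,-0.2],[0,0,-0.2],[0,0,-0.2],[0,0,-0.2],[0,0,-0.2],[0,0,-0.115],[0,0,0],[0,0,0],[0,0,0]],"hand":[-1,-1,-1,-1,-1,-1,-1,-1,-1,-1]}' 80
python3 - <<'E'
from workcell import bot,camera
from h import *
for n in("side","top"):
    c=camera(n); np.savez(f"pics/{n}17.npz",**c)
s=load("side17");t=load("top17")
crop(t,"c_t17",115,195,235,275,6); crop(s,"c_s17",235,100,345,215,5)
o=bot.get_obs();print(o["time"],o["ee_pos"],o["tcp_rot"])
c0=np.array([0.5263,0.2247]);a=np.radians(102);X=np.array([np.cos(a),np.sin(a)]);Y=np.array([-X[1],X[0]])
def rect(c,z,x0,x1,y0,y1,k):
    xs=np.arange(x0,x1,1/k);ys=np.arange(y1,y0,-1/k)
    m=np.array([[proj(c,[*(c0+X*x/1e3+Y*y/1e3),z]) for x in xs] for y in ys],np.float32)
    return cv2.cvtColor(cv2.remap(c["frame"],m,None,cv2.INTER_CUBIC),cv2.COLOR_RGB2BGR)
cv2.imwrite("pics/rect17.png",np.vstack([rect(c,.072,40,140,-35,35,7) for c in(load("top0"),t)])[:600*2])
E
python3 -c "
import cv2;im=cv2.imread('pics/rect17.png');print(im.shape);cv2.imwrite('pics/rect17s.png',cv2.resize(im,None,fx=.6,fy=.6))"
```

```text
time: 27.0
ee_pos: [0.5452, -0.1687, 0.1858]
tcp_rot: [-180.0, -0.0, -177.1]
wrist_force: [0.6, 0.3, -2.5]
opening: 0.0251
27.1 [ 0.54515239 -0.16935668  0.18545633] [-1.79970693e+02 -6.82312485e-02 -1.77245972e+02]
(980, 700, 3)
```

View pics/rect17s.png

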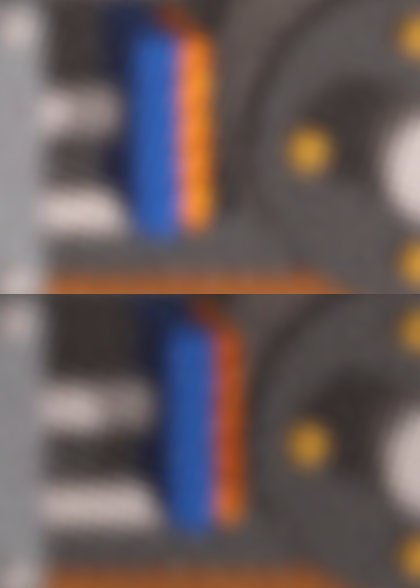

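View pics/c_s17.png

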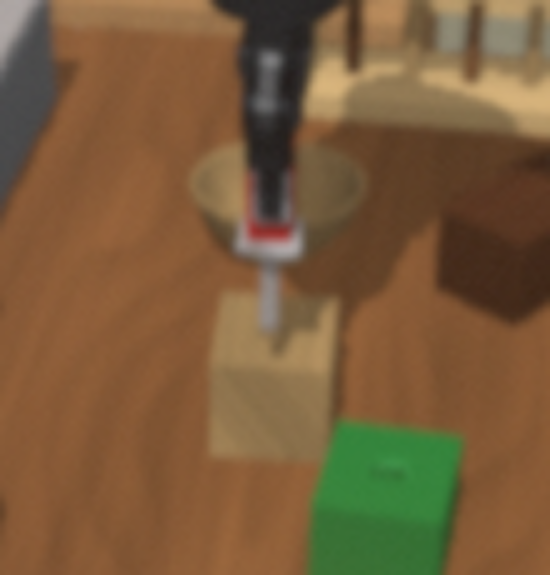

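View pics/c_t17.png

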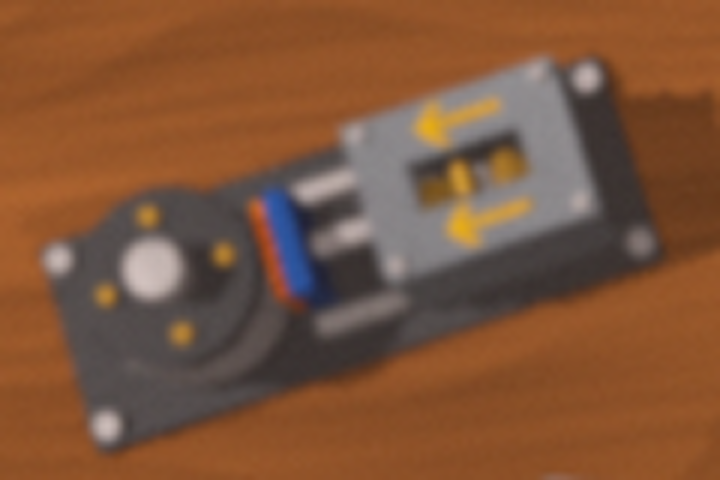

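```bash
python3 - <<'E'
from h import *
c0=np.array([0.5263,0.2247]);a=np.radians(102);X=np.array([np.cos(a),np.sin(a)]);Y=np.array([-X[1],X[0]])
for n in("top0","top17"):
    c=load(n); print(n)
    for y in(6,0,-6):
        row=[]
        seen=set()
        for x in np.arange(60,125,1.0):
            u,v=proj(c,[*(c0+X*x/1e3+Y*y/1e3),.072]); k=(int(round(u)),int(round(v)))
            if k in seen: continue
            seen.add(k)
            p=depthpt(c,*k); d=p[:2]-c0; f=c["frame"][k[1],k[0]]
            row.append(f"{d@X*1e3:.1f}/{p[2]*1e3:.0f}:{f[0]},{f[1]},{f[2]}")
        print(y,"  ".join(row))
t=load("top17");E=t["extrinsics"];print("cam",-E[:3,:3].T@E[:3,3])
E
```

```text
top0
6 65.2/45:144,130,127  67.7/44:133,122,119  70.2/45:113,103,104  70.0/51:126,115,116  71.8/54:87,81,96  73.1/61:56,69,112  74.1/70:49,82,151  75.5/66:50,86,158  77.8/67:50,94,174  80.0/69:70,98,176  82.3/70:144,109,153  83.9/65:166,111,134  85.9/68:226,130,78  88.8/65:219,127,44  99.1/29:134,89,59  99.1/42:91,75,69  98.0/61:82,71,69  99.8/68:73,65,63  100.7/76:76,68,67  103.1/76:87,79,79  105.5/80:91,82,82  109.0/75:93,79,74  110.3/81:103,81,60  113.9/79:74,62,55  116.0/81:71,59,55  118.2/82:67,58,54  122.5/77:67,58,58
0 70.1/5:95,86,85  72.6/6:84,77,78  72.2/24:69,63,71  72.4/38:50,48,65  72.6/41:63,60,73  72.3/58:48,55,87  73.0/68:44,69,126  75.6/67:50,89,161  75.9/69:50,91,167  78.1/71:55,97,176  82.3/62:91,100,169  82.8/72:171,113,129  84.8/66:198,119,111  88.1/62:225,125,51  90.5/62:195,109,40  104.0/4:126,81,55  100.7/26:109,75,60  99.4/46:80,68,66  99.6/58:78,69,67  99.5/71:78,68,67  99.1/76:76,67,65  102.0/74:86,77,78  103.2/81:93,85,82  106.7/76:112,93,75  106.9/78:118,92,71  108.7/82:167,121,59  111.0/83:196,143,58  113.4/83:179,131,58  113.9/84:158,116,56  117.6/78:11
[... 1802 characters left out ...]
5,54,49  123.0/76:58,51,49  123.8/76:58,50,50
-6 71.1/1:80,71,70  71.1/6:70,64,62  73.2/9:67,61,59  76.9/3:66,58,58  78.9/6:76,67,66  80.2/3:58,51,50  82.5/5:55,51,54  80.6/30:48,45,55  80.2/47:40,42,58  80.1/52:34,37,58  81.1/60:35,49,85  82.0/69:39,67,125  84.1/71:44,80,149  86.1/64:45,81,153  87.9/68:51,85,158  90.0/70:85,81,140  93.5/65:138,77,88  93.8/67:156,78,72  97.0/63:161,72,31  100.7/57:120,63,41  100.4/72:79,62,57  100.1/77:74,61,58  102.2/79:76,70,70  105.5/75:80,74,72  108.0/74:85,76,71  108.0/78:103,83,63  110.8/76:120,93,64  113.5/75:112,89,67  115.5/78:89,77,67  115.7/80:101,79,58  119.1/76:70,60,55  121.3/77:63,55,54  122.8/82:64,57,56
cam [0.25534351 0.01553609 1.32715562]
```

Depth across the gap is now continuous. The lining face is at about 99 mm and the drum wall at 99.5, where the floor was visible before, and the shoe back edge went from 72.4 to 80.6 mm. The gap is closed, so I'll go over the stand.

```bash
python3 -m jog '{"delta_pos":[[0,-0.25,0],[0.01,-0.4,0],[0.01,-0.25,0],[0,-0.04,0],[0,0,0],[0,0,0],[0,0,0],[0,0,0],[0,0,0],[0,0,0]],"turn":[[0,0,0],[0,0,0],[0,0,0],[0,0,0],[0,0,0],[0,0,0],[0,0,0],[0,0,0],[0,0,0],[0,0,0]],"hand":[-1,-1,-1,-1,-1,-1,-1,-1,-1,-1]}' 80
python3 - <<'E'
from workcell import bot,camera
from h import *
s=camera("side"); np.savez("pics/side18.npz",**s); crop(s,"c_s18",255,115,325,195,8)
o=bot.get_obs();print(o["time"],o["ee_pos"],o["tcp_rot"])
p=o["ee_pos"]
E
```

```text
time: 28.1
ee_pos: [0.5471, -0.2121, 0.1863]
tcp_rot: [-180.0, 0.0, -177.0]
wrist_force: [-0.2, -0.8, -0.5]
opening: 0.0251
28.15 [ 0.54711595 -0.21214701  0.18632465] [-1.79998315e+02  5.21615155e-03 -1.76990363e+02]
```

View pics/c_s18.png

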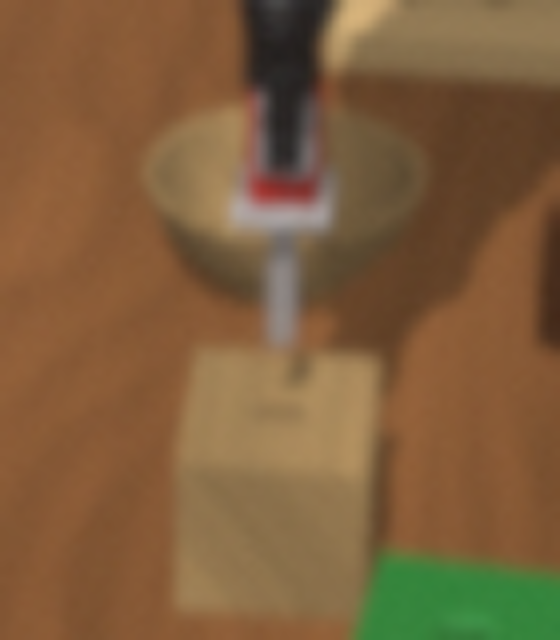

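```bash
python3 - <<'E'
from h import *
s=load("side18")
f=lambda x,y,z: plane(s,255+(x+.5)/8-.5,115+(y+.5)/8-.5,z).round(4)
print("tip front L,R",f(265,343,.1048),f(298,344,.1048))
print("hole",f(248,412,.07),f(302,411,.07))
print("flange front bottom corners",f(230,228,.1648),f(329,230,.1648))
s=load("side3");g=lambda x,y,z: plane(s,220+(x+.5)/4-.5,180+(y+.5)/4-.5,z).round(4)
print("before: flange",g(178,264,.1645),g(246,264,.1645))
E
```

```text
tip front L,R [ 0.5547 -0.2108  0.1048] [ 0.542  -0.2122  0.1048]
hole [ 0.5616 -0.2143  0.07  ] [ 0.5406 -0.2184  0.07  ]
flange front bottom corners [ 0.566  -0.1929  0.1648] [ 0.5296 -0.1973  0.1648]
before: flange [0.541  0.2355 0.1645] [0.5057 0.2297 0.1645]
```

```bash
python3 -m jog '{"delta_pos":[[-0.01,-0.09,0],[0,0,-0.1],[0,0,-0.15],[0,0,-0.15],[0,0,-0.08],[0,0,0],[0,0,0],[0,0,0],[0,0,0],[0,0,0]],"turn":[[0,0,0],[0,0,0],[0,0,0],[0,0,0],[0,0,0],[0,0,0],[0,0,0],[0,0,0],[0,0,0],[0,0,0]],"hand":[-1,-1,-1,-1,-1,-1,-1,-1,-1,-1]}' 80
python3 - <<'E'
from workcell import bot,camera
from h import *
s=camera("side"); np.savez("pics/side19.npz",**s); crop(s,"c_s19",255,115,325,195,8)
o=bot.get_obs();print(o["time"],o["ee_pos"],o["tcp_rot"])
E
```

```text
time: 29.15
ee_pos: [0.5467, -0.2168, 0.1625]
tcp_rot: [-180.0, 0.0, -177.0]
wrist_force: [0.8, 0.0, -2.1]
opening: 0.0253
29.2 [ 0.54666398 -0.21677496  0.16246622] [-1.79993519e+02  1.52826292e-02 -1.76999777e+02]
```

View pics/c_s19.png

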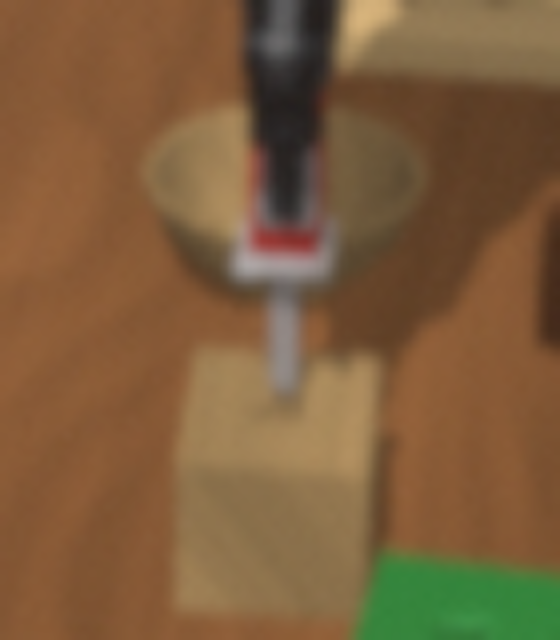

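```bash
python3 -m jog '{"delta_pos":[[0.015,0,-0.03],[0,0,-0.03],[0,0,-0.03],[0,0,-0.03],[0,0,-0.03],[0,0,-0.03],[0,0,-0.03],[0,0,-0.03],[0,0,-0.03],[0,0,0]],"turn":[[0,0,0],[0,0,0],[0,0,0],[0,0,0],[0,0,0],[0,0,0],[0,0,0],[0,0,0],[0,0,0],[0,0,0]],"hand":[-1,-1,-1,-1,-1,-1,-1,-1,-1,-1]}' 80
python3 - <<'E'
from workcell import bot,camera
from h import *
s=camera("side"); np.savez("pics/side20.npz",**s); crop(s,"c_s20",255,115,325,195,8)
o=bot.get_obs();print(o["time"],o["ee_pos"],o["tcp_rot"],o["wrist_force"],o["torque"])
E
```

```text
time: 30.2
ee_pos: [0.5472, -0.2167, 0.1485]
tcp_rot: [180.0, -0.0, -177.0]
wrist_force: [-0.4, 0.1, -2.0]
opening: 0.0251
30.25 [ 0.54727186 -0.21672403  0.14866756] [ 1.79993660e+02 -9.56590888e-03 -1.76998236e+02] [-0.36737066 -0.17746562 -1.73286146] [-0.00326886 -0.03423216  0.02584164]
```

View pics/c_s20.png

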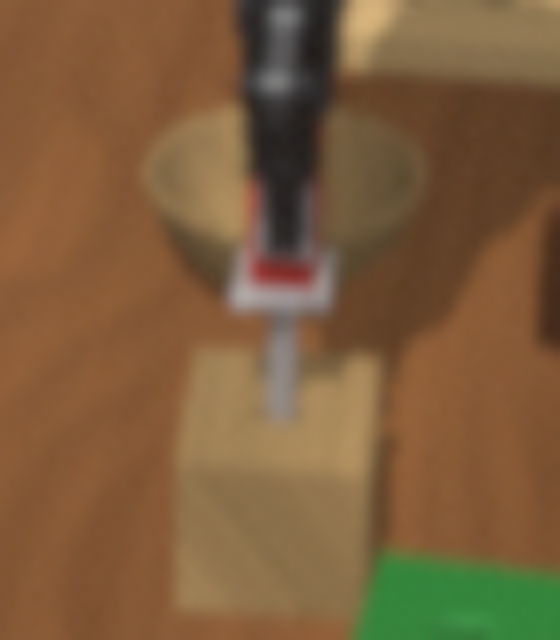

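```bash
python3 -m jog '{"delta_pos":[[0,0,-0.02],[0,0,-0.02],[0,0,-0.02],[0,0,-0.02],[0,0,-0.02],[0,0,-0.02],[0,0,-0.02],[0,0,-0.02],[0,0,-0.02],[0,0,0]],"turn":[[0,0,0],[0,0,0],[0,0,0],[0,0,0],[0,0,0],[0,0,0],[0,0,0],[0,0,0],[0,0,0],[0,0,0]],"hand":[-1,-1,-1,-1,-1,-1,-1,-1,-1,-1]}' 80
```

```text
time: 31.25
ee_pos: [0.5473, -0.2167, 0.1396]
tcp_rot: [180.0, -0.0, -177.0]
wrist_force: [-0.2, -0.2, -0.8]
opening: 0.0249
```

```bash
python3 -m jog '{"delta_pos":[[0,0,-0.06],[0,0,-0.1],[0,0,-0.1],[0,0,-0.1],[0,0,-0.1],[0,0,-0.1],[0,0,-0.1],[0,0,-0.1],[0,0,-0.06],[0,0,0]],"turn":[[0,0,0],[0,0,0],[0,0,0],[0,0,0],[0,0,0],[0,0,0],[0,0,0],[0,0,0],[0,0,0],[0,0,0]],"hand":[-1,-1,-1,-1,-1,-1,-1,-1,-1,-1]}' 80
python3 -m jog '{"delta_pos":[[0,0,-0.015],[0,0,-0.015],[0,0,-0.015],[0,0,-0.015],[0,0,-0.015],[0,0,-0.015],[0,0,-0.01],[0,0,-0.01],[0,0,0],[0,0,0]],"turn":[[0,0,0],[0,0,0],[0,0,0],[0,0,0],[0,0,0],[0,0,0],[0,0,0],[0,0,0],[0,0,0],[0,0,0]],"hand":[-1,-1,-1,-1,-1,-1,-1,-1,-1,-1]}' 80
```

```text
time: 32.25
ee_pos: [0.5471, -0.2167, 0.0982]
tcp_rot: [180.0, -0.0, -177.0]
wrist_force: [-0.8, -0.7, -1.6]
opening: 0.025
time: 33.25
ee_pos: [0.5473, -0.2167, 0.0933]
tcp_rot: [180.0, 0.0, -177.0]
wrist_force: [-0.1, 0.6, -0.7]
opening: 0.0253
```

```bash
python3 -m jog '{"delta_pos":[[0,0,-0.01],[0,0,-0.01],[0,0,-0.01],[0,0,-0.01],[0,0,0],[0,0,0],[0,0,0],[0,0,0],[0,0,0],[0,0,0]],"turn":[[0,0,0],[0,0,0],[0,0,0],[0,0,0],[0,0,0],[0,0,0],[0,0,0],[0,0,0],[0,0,0],[0,0,0]],"hand":[-1,-1,-1,-1,-1,-1,-1,-1,-1,-1]}' 80
```

```text
time: 34.25
ee_pos: [0.5474, -0.2168, 0.0916]
tcp_rot: [-180.0, 0.0, -177.0]
wrist_force: [-3.0, 0.3, 5.7]
opening: 0.0256
```

```bash
python3 -m jog '{"delta_pos":[[0,0,0],[0,0,0],[0,0,0],[0,0,0],[0,0,0],[0,0,0],[0,0,0],[0,0,0],[0,0,0],[0,0,0]],"turn":[[0,0,0],[0,0,0],[0,0,0],[0,0,0],[0,0,0],[0,0,0],[0,0,0],[0,0,0],[0,0,0],[0,0,0]],"hand":[-0.2,0,0.3,0.6,1,1,1,1,1,1]}' 80
python3 - <<'E'
from workcell import bot,camera
from h import *
s=camera("side"); np.savez("pics/side21.npz",**s); crop(s,"c_s21",255,115,325,195,8)
o=bot.get_obs();print(o["time"],o["ee_pos"],o["tcp_rot"],o["wrist_force"],o["torque"])
E
```

```text
time: 35.25
ee_pos: [0.5473, -0.2168, 0.0913]
tcp_rot: [-180.0, 0.0, -177.0]
wrist_force: [-0.2, -0.3, -0.2]
opening: 0.0852
35.3 [ 0.54735231 -0.21674831  0.09129349] [ 1.79999697e+02  2.42633657e-03 -1.76997129e+02] [-0.48701997 -0.36539672 -0.45222994] [0.02960611 0.00169613 0.02851912]
```

View pics/c_s21.png

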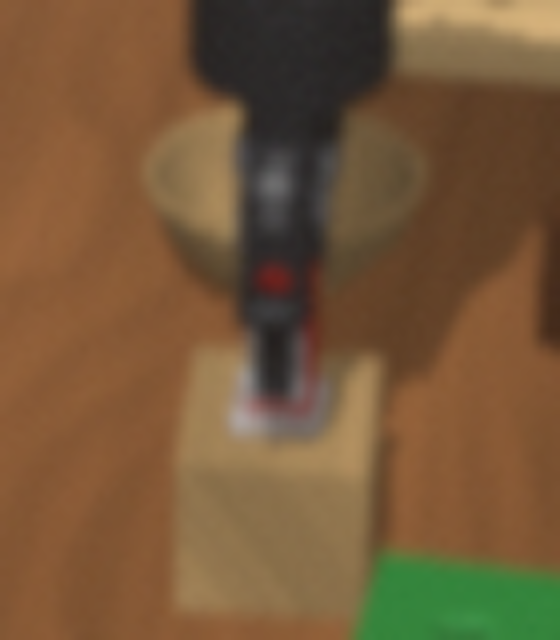

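Bar is released with its flange on the stand top. I'll retreat straight up, then away, and check.

```bash
python3 -m jog '{"delta_pos":[[0,0,0.1],[0,0,0.3],[0,0,0.4],[0,0,0.5],[0,0,0.5],[0,0,0.5],[0,0,0.4],[0,0,0.2],[0,0,0],[0,0,0]],"turn":[[0,0,0],[0,0,0],[0,0,0],[0,0,0],[0,0,0],[0,0,0],[0,0,0],[0,0,0],[0,0,0],[0,0,0]],"hand":[1,1,1,1,1,1,1,1,1,1]}' 80
python3 -m jog '{"delta_pos":[[-0.1,0.3,0],[-0.2,0.6,0],[-0.2,0.7,0],[-0.2,0.7,0],[-0.2,0.7,0],[-0.2,0.7,0],[-0.2,0.5,0],[0,0.2,0],[0,0,0],[0,0,0]],"turn":[[0,0,0],[0,0,0],[0,0,0],[0,0,0],[0,0,0],[0,0,0],[0,0,0],[0,0,0],[0,0,0],[0,0,0]],"hand":[1,1,1,1,1,1,1,1,1,1]}' 80
python3 - <<'E'
from workcell import bot,camera
from h import *
for n in("side","top"):
    c=camera(n); np.savez(f"pics/{n}22.npz",**c)
s=load("side22");t=load("top22")
s0=load("side0");t0=load("top0")
a=[cv2.resize(cv2.cvtColor(c["frame"],cv2.COLOR_RGB2BGR)[y0:y1,x0:x1],(400,300),interpolation=cv2.INTER_CUBIC) for c,x0,y0,x1,y1 in((t0,330,165,400,217),(t,330,165,400,217),(s0,265,135,345,195),(s,265,135,345,195))]
cv2.imwrite("pics/fin.png",np.vstack([np.hstack(a[:2]),np.hstack(a[2:])]))
cv2.imwrite("pics/fin_top.png",cv2.cvtColor(t["frame"],cv2.COLOR_RGB2BGR))
for n,c in(("t0",t0),("t22",t),("s0",s0),("s22",s)):
    f=c["frame"].astype(int); m=((f[...,0]>150)&(f[...,1]<60)&(f[...,2]<60)).astype(np.uint8)
    k,l,st,ce=cv2.connectedComponentsWithStats(m)
    i=1+np.argmax(st[1:,4]); print(n,st[i],ce[i].round(2))
u=t
print(bot.get_obs()["time"],bot.get_obs()["ee_pos"])
E
```

```text
time: 36.3
ee_pos: [0.5473, -0.2167, 0.2358]
tcp_rot: [180.0, -0.0, -177.0]
wrist_force: [-0.0, 0.4, -1.1]
opening: 0.0854
time: 37.3
ee_pos: [0.4824, 0.003, 0.2358]
tcp_rot: [-180.0, -0.0, -177.0]
wrist_force: [-0.0, -0.1, -0.2]
opening: 0.0857
t0 [358 185  13  11 107] [364.32 190.17]
t22 [359 184  12  11  97] [364.56 189.1 ]
s0 [287 147   8  18 127] [290.2  155.22]
s22 [286 147   9  18 133] [289.74 155.2 ]
37.4 [0.48251352 0.00242986 0.23589014]
```

View pics/fin.png

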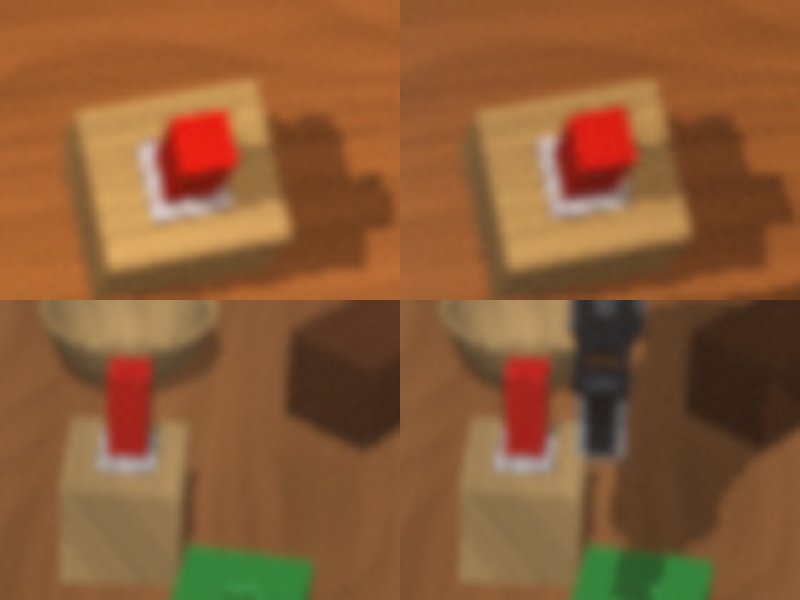

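View pics/fin_top.png

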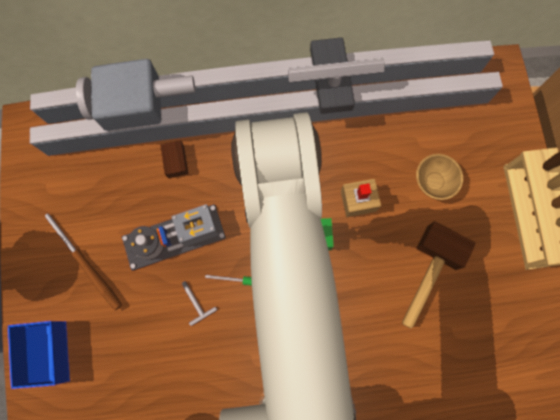

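```bash
python3 -c "
from workcell import ticket; print(ticket.job_done())"
```

```text
the job is handed in; nothing more can be done
None
```

I took the bar from its stand and turned the star wheel with three gentle strokes through the slot, about two teeth in all. I then put the bar back upright in the stand, released it and handed the job in at about 37 s of the 64 s.

**Shoe on the drum:** On the last stroke the push rose from about 5 N to 10 N. A further 0.6 mm of commanded travel moved neither the shoe (8.86, then 8.85 mm in the side view) nor the force. In the top-view depth the lining face sits at about 99 mm and the drum wall at about 99.5 mm, with no floor visible between them, and the shoe had moved about 8.1 mm.

**Force on the brake:** The largest wrist force I read while levering was about 11 N. I read it only between moves, and the moment suggests it was perhaps a little higher at the end.

**Bar and bench:** The bar seated with 5.7 N of upward force. After release its handle was within about 1 pixel of its starting place in both views, with the flange on the stand top. The other things on the bench look unmoved in the final top view, though the arm hid part of the screwdriver.

**What disagreed:** My first estimate of the gap from the pictures was about 10.8 mm, but the wheel stopped after about 8 mm. The side-view shoe reading also ran about 10% above the 8.1 mm from depth. The force stop and the depth check both say the gap is closed, but the pictures alone can't resolve it to better than about 1 mm.

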